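# Lock the test nest's coupler onto the ball mount

## Task

Mount the transformer test nest on its ball mount: raise the coupler's handle, lower the coupler over the ball until it sits flat on the mount's plate, lined up with the length of the plate (either way round), then press the handle fully down to lock it. The neighbouring plate carries a plain thick post instead of a ball and is not the one.

Things in the scene. Friction and masses are not known exactly. Their poses are not given: they have to be found in the camera images.
- coupler: Loose grey coupler, 0.4-0.65 kg, flat underside. Origin: socket centre, on the underside; z up, x along it to the handle, y across. Middle block: x, y = -28..28 mm, 52 high; grasp it across y. Socket below: 38 deep, 31 wide, flared to 47 at the mouth. Black open tray (nest): x = -85..-28, 50 wide, 18 high. Low tail under the handle: x = 28..115, 40 wide, 10 high.
- handle (a joint): Handle angle, rad: 0 = fully down (level, locked), grows as its free end rises, stop at 0.70; stays where it is left (0.6 N at the grip moves it). Its pin lies along the coupler's y at x = 34, z = 50 mm of the coupler; it is a bar 12 wide, top 8.5 mm above the pin. Its claw closes the socket under the ball: the ball enters only with the handle well up (over about 0.3).
- handle_grip (a point): Centre of the black round cross-bar at the handle's end (T-shape): 13 mm thick, 28 long along the coupler's y, free at both ends; 66 mm from the pin, 5 above the line through it. Handle level: at x = 100, z = 55 mm of the coupler, 38 mm free beneath. Lightly, along its arc (else the coupler tips up, or the bar jams). x axis outward along the handle.
- ball_stand: Steel plate fixed to the bench, 190 x 80 x 8 mm, with a steel ball 26 mm across on a thin neck. Origin: under the ball, at bench level; z up, x along the plate (x = -90..100). Ball centre 30 mm above the bench. Seated, the coupler's underside is on the plate, 8 mm above this origin, play 2 mm. An equal plate nearby has a plain post, 40 thick, 36 high: it does not fit.

How it is judged (in metres and radians):
On the way, in this order (a step that is already met when the one before it is completed fails the run):
1. the handle is raised (value of joint handle above 0.45 rad), for 0.2 s.
2. the coupler sits over the ball, flat on the plate, with its handle still up (horizontal distance between coupler and ball_stand below 0.008 m and z of coupler in the frame of ball_stand below 0.012 m and value of joint handle above 0.35 rad), for 0.2 s.
At the end, for the whole second after the job is handed in: The coupler rests on the ball mount's plate with the ball in its socket (origins within 8 mm in plan, underside within 4 mm of the plate), upright within 0.08 rad and along the plate within 15 degrees, its handle down to below 0.12 rad, at rest (horizontal distance between coupler and ball_stand below 0.008 m and z of coupler in the frame of ball_stand below 0.012 m and angle between coupler's own z axis and vertical below 0.08 rad and angle between the x axis of coupler and the x axis of ball_stand, either way round below 0.26 rad and value of joint handle below 0.12 rad and linear speed of coupler below 0.02 m/s); the robot touches nothing.
It also fails if it takes over 54 s, if anything falls off the work surface, if the arm or the gripper's body presses on something with over 40 N, if the wrist force passes 120 N, or if a joint passes its speed limit or range.

## Robot

A 6-joint arm with a two-finger parallel gripper is mounted at the origin on a cart in front of the work surface, level with it; the furniture and walls round the work are solid. World frame = base frame: x ahead of the robot, y to its left, z up, the work surface at z = 0. Lengths are in m, angles in degrees, forces in N, time in s.
With the tool pointing down it reaches from about 0.375 to 0.9 m from the base axis. Payload 3.1 kg.
Tool frame: the origin (TCP) lies between the finger pads; the fingertips stand 22 mm ahead of it and the grasp point (between the pads) lies 3 mm ahead of it (bot.tip_extent is the distance from the TCP to the fingertips, in m); y points along the fingers, z is the direction in which the jaws open and shut, and the axes are right-handed (so a half turn about y gives the same grasp; the last joint's range is limited). The gripper opens to 87 mm and grips with 3 to 60 N. Pads are 19 mm wide; open, the fingers measure 117 mm over their backs; the gripper's body (75 mm by 190 mm) begins 51 mm behind the grasp point.
Start: joints at [-75.946, 30.224, 82.088, -0, 67.689, -10.227], TCP at [0.257, -0.57, 0.245] pointing down, gripper open.
Joint ranges: [-176.69, 176.69], [-43.24, 126.21], [12.49, 139.97], [-82, 262], [0, 151.66], [-163.58, 163.58]. Speed limits (degrees/s): [159.86, 159.86, 180, 180, 180, 180].

## Interface

Orientations are given as a 3x3 rotation matrix whose columns are the frame's x, y, z axes.
In Python, from rig import bot, eyes, models gives the robot as it stands. The module is installed in compiled form; this text tells all that it offers.
- The arm moves only by the tool arm_command, never from a script. Its arguments are lists of equal length, an entry for each row: "translation": the shift along the tool's x, y, z each as a share of 0.08 m, from -1 to 1, a list of three; "rotation": the turn, a rotation vector about the tool's x, y, z each as a share of 60 degrees, from -1 to 1, a list of three; "grip": the closure, from -1 (fully open) to 1 (shut), so that 0 is half open. In form: {"translation": [[x, y, z], ...], "rotation": [[rx, ry, rz], ...], "grip": [grip, ...]}. A call has 1 to 5 rows; each row is the pose to reach, as a shift and turn from the pose commanded when the call began, along the tool's axes at that moment; what a row does not reach only later rows make up. A row lasts 1/10 s, in which the tool goes at most 50 mm and 8.59 degrees, less where a joint would pass 70% of its speed; a pose out of reach is approached as far as the arm can. A call with a number of a shift or a turn outside -1 to 1 is refused whole. A call with a gripper value outside its range is refused whole. The fingers move at their own pace and stop on an object; the grip force is fixed at half the most. Time passes only in rows, so rows that repeat a pose let the fingers close. It gives the time, the measured TCP pose, the force and the opening at its end, in the units of the state.
- bot.read_state(): the state, without advancing time (a new reading comes with each control period).
- eyes.capture(name): name is "scene" or "top" or "wrist"; returns a dict with "image" (384x512x3 uint8, blue, green, red), "mtx" (3x3 intrinsics, pixels), "dist_coeffs" ([k1, k2, p1, p2, k3] as OpenCV has them; the pictures are not rectified), "rvec" (rotation vector, rad) and "tvec" (3), from world to camera coordinates, as OpenCV has them; the wrist camera has in their place "hand_eye" (4x4, takes a point from camera to tool coordinates, whose origin is the TCP and whose axes are the tool frame's). Camera axes: x right, y down, z forward; pixel columns grow to the right and rows downward; lengths in m; the calibration is good to about 2 mm. A picture is of the moment at which its call begins: read the wrist's pose just before it. There is no depth.
- bot.hand_in(): hands the job in, once; it reports no verdict.
Trained networks look in the newest picture that a camera, given by its name, has taken for a name from the list of things; names that differ only in an ending like _2 or _b are one class to them, and where a whole thing is asked for, a point or a joint stands for the part that bears it (a point fixed in the world has none). Each returns a list of dicts, best first, with "conf" (0 to 1); they miss things now and then, are a little off and sometimes report something else, mostly with a low value. They report only what shows in the picture. A call takes as long as a camera call.
- models.recognise(camera, thing): "extent" ([left, top, right, bottom] as shares, 0 to 1, of the picture: columns of its width, rows of its height, round what is visible of it).
- models.spot_point(camera, thing): "point" ([column, row] as shares, 0 to 1, of the picture: columns of its width, rows of its height: a listed point, or the origin of a listed thing).
The state is a dict: "time_s": time; "joint_positions": joint angles; "qvel": joint speeds; "tau": joint torques, N m; "position": TCP position; "tcp_rot": TCP orientation; "force": force on the tool from outside, world axes, zero at the start; "moment": the same for the moment, N m; "opening": opening from 0.0 (shut) to 1.0 (fully open).
Only numpy, scipy, OpenCV 4.12 (cv2) and the standard library are available. Lean on these libraries where they do the work, as an engineer would, in place of code of your own. Each camera call takes 0.05 s, during which the arm holds its last target. There are 200 camera calls.

## Working session

There is one attempt and no reset: what is moved stays moved. The work goes in short steps, Python scripts to look and compute and a tool call to move; the robot and the scene stay as the last step left them, time stands still between calls to the robot, and variables do not carry over. Pictures are saved under pics/ and viewed, about 8 in all and at most 12, crops included, and the job is handed in when it is done.

Besides the shell and the picture viewer there is one more tool, called after ">>>" as name(argument=value, ...), one argument or row to a line, values as JSON. arm_command: Moves the arm, as the interface text tells. Shift numbers are shares of 0.08 m and turn numbers shares of 60 degrees, none past 1 either way. Its arguments: {"type":"object","properties":{"translation":{"type":"array"},"rotation":{"type":"array"},"grip":{"type":"array"}},"required":["translation","rotation","grip"]}

```bash
mkdir -p pics; cat > h.py <<'E'
import numpy as np, cv2
from rig import bot, eyes, models
W,H=512,384
def grab(n,save=None):
    s=bot.read_state(); c=eyes.capture(n)
    if save: cv2.imwrite('pics/'+save+'.png',c['image'])
    c['s']=s; return c
def cam(c):
    if 'hand_eye' in c:
        T=np.eye(4);T[:3,:3]=np.array(c['s']['tcp_rot']);T[:3,3]=c['s']['position'];T=T@np.array(c['hand_eye'])
        return T[:3,:3],T[:3,3]
    R=cv2.Rodrigues(np.array(c['rvec'],float))[0]; return R.T,-R.T@np.array(c['tvec'],float).ravel()
def ray(c,px):
    R,o=cam(c); u=cv2.undistortPoints(np.array([[px]],float),np.array(c['mtx'],float),np.array(c['dist_coeffs'],float))[0,0]
    d=R@np.array([u[0],u[1],1]); return o,d/np.linalg.norm(d)
def atz(c,px,z):
    o,d=ray(c,px); return o+d*(z-o[2])/d[2]
def proj(c,P):
    R,o=cam(c); Rw=R.T; return cv2.projectPoints(np.array(P,float).reshape(-1,3),cv2.Rodrigues(Rw)[0],-Rw@o,np.array(c['mtx'],float),np.array(c['dist_coeffs'],float))[0][:,0]
def tri(rs):
    A=np.zeros((3,3));b=np.zeros(3)
    for o,d in rs: M=np.eye(3)-np.outer(d,d);A+=M;b+=M@o
    p=np.linalg.solve(A,b); return p,[round(float(np.linalg.norm((np.eye(3)-np.outer(d,d))@(p-o))),4) for o,d in rs]
def px(p): return np.array(p)*[W,H]
E
python3 - <<'E'
from h import *
np.set_printoptions(precision=3,suppress=True)
cs={}
for n in('scene','top'):
    c=cs[n]=grab(n,n+'0')
    print(n,cam(c)[1])
    for t in('coupler','handle_grip','ball_stand'):
        r=models.spot_point(n,t)
        print(n,t,[(round(q['conf'],2),px(q['point']),atz(c,px(q['point']),{'coupler':0,'handle_grip':.055,'ball_stand':0}[t])) for q in r[:3]])
        r=models.recognise(n,t); print('  box',[(round(q['conf'],2),np.array(q['extent'])*[W,H,W,H]) for q in r[:3]])
print(bot.read_state())
cv2.imwrite('pics/both.png',np.vstack([cs['scene']['image'],cs['top']['image']])[:, :])
E
python3 -c "
import cv2;a=cv2.imread('pics/both.png');cv2.imwrite('pics/both2.png',cv2.hconcat([cv2.resize(a[:384],(400,300)),cv2.resize(a[384:],(400,300))]))"
```

```text
scene [-0.072 -0.682  0.391]
scene coupler [(0.66, array([221.901, 266.304]), array([ 0.39 , -0.247,  0.   ]))]
  box [(0.79, array([203.11 , 208.589, 242.381, 299.213]))]
scene handle_grip [(0.68, array([214.784, 210.586]), array([ 0.455, -0.171,  0.055]))]
  box [(0.58, array([207.821, 205.786, 227.021, 232.282]))]
scene ball_stand [(0.59, array([236.288, 194.189]), array([ 0.637, -0.062,  0.   ]))]
  box [(0.69, array([220.211, 177.408, 259.891, 212.198]))]
top [ 0.388 -0.214  1.107]
top coupler [(0.55, array([265.677, 248.486]), array([ 0.396, -0.24 ,  0.   ]))]
  box [(0.94, array([224.41 , 212.698, 302.182, 286.118]))]
top handle_grip [(0.58, array([231.885, 216.384]), array([ 0.464, -0.164,  0.055]))]
  box [(0.84, array([226.816, 213.619, 257.178, 243.61 ]))]
top ball_stand [(0.81, array([190.003, 136.282]), array([ 0.653, -0.056,  0.   ]))]
  box [(0.69, array([151.091,  94.387, 228.813, 174.413]))]
{'time_s': 0.7, 'joint_positions': array([-75.945,  30.219,  82.088,   0.001,  67.69 , -10.227]), 'qvel': array([ 0.071, -0.03 , -0.035,  0.047,  0.049,  0.072]), 'tau': array([  0.   , -43.986, -17.695,   0.063,   0.05 ,  -0.   ]), 'position': array([ 0.257, -0.57 ,  0.245]), 'tcp_rot': array([[-0.912,  0.   ,  0.411],
       [-0.411, -0.   , -0.912],
       [-0.   , -1.   ,  0.   ]]), 'force': array([ 0.037, -0.54 ,  0.456]), 'moment': array([ 0.006,  0.003, -0.009]), 'opening': 0.998038534371833}
```

View pics/both2.png

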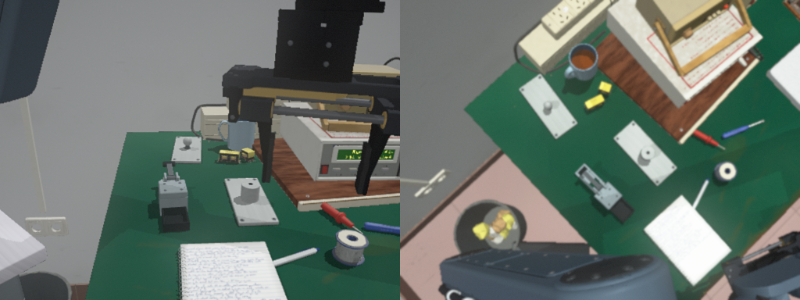

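The scene view shows the coupler at about (221,250) px, the ball plate behind it at (236,194) and the post plate to its right. The top view agrees: the ball plate is at upper left (190,136), with a mug near its upper right end.

```bash
cat >> h.py <<'E'
from scipy.spatial.transform import Rotation as Ro
def toolR(yaw):  # jaw axis z along yaw (deg), pointing down
    a=np.radians(yaw); z=np.array([np.cos(a),np.sin(a),0]);y=np.array([0,0,-1.]); return np.c_[np.cross(y,z),y,z]
def plan(P,R,P0=None,R0=None):
    s=bot.read_state()
    P0=np.array(s['position']) if P0 is None else P0; R0=np.array(s['tcp_rot']) if R0 is None else R0
    t=R0.T@(np.array(P)-P0)/.08; r=np.degrees(Ro.from_matrix(R0.T@R).as_rotvec())/60
    print('trans',t.round(3),'rot',r.round(3)); return t,r
E
python3 - <<'E'
from h import *
np.set_printoptions(precision=3,suppress=True)
c=grab('top'); im=c['image']
print(eyes.capture('wrist')['hand_eye'])
m=((im.min(2)>135)).astype(np.uint8)
for n,b in (('stand',(145,88,235,180)),):
    mm=np.zeros_like(m); mm[b[1]:b[3],b[0]:b[2]]=m[b[1]:b[3],b[0]:b[2]]
    cn=max(cv2.findContours(mm,0,2)[0],key=cv2.contourArea); print(cv2.contourArea(cn))
    bx=cv2.boxPoints(cv2.minAreaRect(cn)); w=np.array([atz(c,p,.008) for p in bx]);print(bx,w)
    print([np.linalg.norm(w[i]-w[i-1]) for i in range(4)],[np.degrees(np.arctan2(*(w[i]-w[i-1])[1::-1])) for i in range(4)],w.mean(0))
plan([.42,-.22,.25],toolR(-42))
E
```

```text
[[-0.001  0.961  0.276 -0.076]
 [ 0.001 -0.276  0.961 -0.14 ]
 [ 1.     0.001 -0.    -0.002]
 [ 0.     0.     0.     1.   ]]
2644.5
[[151.48 113.64]
 [179.    93.  ]
 [227.   157.  ]
 [199.48 177.64]] [[ 0.703  0.035  0.008]
 [ 0.755 -0.027  0.008]
 [ 0.605 -0.146  0.008]
 [ 0.555 -0.084  0.008]]
[np.float64(0.1906765881130308), np.float64(0.08104079517517596), np.float64(0.1917102833278361), np.float64(0.07958281116198314)] [np.float64(38.6306851428177), np.float64(-50.28248021496991), np.float64(-141.80119049932827), np.float64(128.99707740013548)] [ 0.654 -0.055  0.008]
trans [-3.654 -0.068 -3.147] rot [-0.    -0.395  0.   ]
```

>>> arm_command(
  translation=[
    [-0.46, 0, -0.4],
    [-0.92, 0, -0.79],
  ],
  rotation=[
    [0, 0, 0],
    [0, 0, 0],
  ],
  grip=[-1, -1],
)

```text
time_s: 1.0
position: [0.298, -0.4818, 0.2443]
tcp_rot: [[-0.913, 0.0, 0.409], [-0.409, -0.0, -0.913], [-0.0, -1.0, 0.0]]
force: [1.4, 0.3, -0.5]
opening: 1.002
```

>>> arm_command(
  translation=[
    [-0.46, 0, -0.4],
    [-0.92, 0, -0.79],
  ],
  rotation=[
    [0, 0, 0],
    [0, 0, 0],
  ],
  grip=[-1, -1],
)

```text
time_s: 1.2
position: [0.3397, -0.3923, 0.2446]
tcp_rot: [[-0.912, 0.0, 0.41], [-0.41, -0.0, -0.912], [-0.0, -1.0, 0.0]]
force: [0.2, 0.2, -0.8]
opening: 0.999
```

>>> arm_command(
  translation=[
    [-0.46, 0, -0.4],
    [-0.92, 0, -0.79],
  ],
  rotation=[
    [0, 0, 0],
    [0, 0, 0],
  ],
  grip=[-1, -1],
)

```text
time_s: 1.4
position: [0.3809, -0.3043, 0.2448]
tcp_rot: [[-0.912, 0.001, 0.411], [-0.411, -0.0, -0.912], [-0.0, -1.0, 0.001]]
force: [1.5, -0.2, -0.0]
opening: 0.998
```

>>> arm_command(
  translation=[
    [-0.46, 0, -0.4],
    [-0.9, 0, -0.78],
    [-0.9, 0, -0.78],
    [-0.9, 0, -0.78],
    [-0.9, 0, -0.78],
  ],
  rotation=[
    [0, -0.1, 0],
    [0, -0.2, 0],
    [0, -0.3, 0],
    [0, -0.395, 0],
    [0, -0.395, 0],
  ],
  grip=[-1, -1, -1, -1, -1],
)

```text
time_s: 1.9
position: [0.4207, -0.219, 0.2448]
tcp_rot: [[-0.668, 0.0, 0.744], [-0.744, -0.0, -0.668], [0.0, -1.0, 0.001]]
force: [0.1, -0.9, 0.4]
opening: 0.999
```

```bash
cat > look.py <<'E'
from h import *
import sys
np.set_printoptions(precision=4,suppress=True)
c=grab('wrist',sys.argv[1]); print(c['s']['position'],c['s']['time_s'])
for t in sys.argv[2:]:
    t,z=t.split(':')
    for q in models.spot_point('wrist',t)[:2]: print(t,round(q['conf'],2),px(q['point']),atz(c,px(q['point']),float(z)))
E
python3 look.py w1 coupler:0 handle_grip:.055 handle:.05
```

```text
[ 0.4207 -0.219   0.2448] 1.9
coupler 0.6 [252.9792 193.3824] [ 0.3938 -0.2433  0.    ]
handle_grip 0.64 [242.3808 114.5088] [ 0.4543 -0.1598  0.055 ]Traceback (most recent call last):
  File "look.py", line 7, in <module>
    for q in models.spot_point('wrist',t)[:2]: print(t,round(q['conf'],2),px(q['point']),atz(c,px(q['point']),float(z)))
             ~~~~~~~~~~~~~~~~~^^^^^^^^^^^
ValueError: it knows: ball_stand, coupler, handle_grip
```

View pics/w1.png

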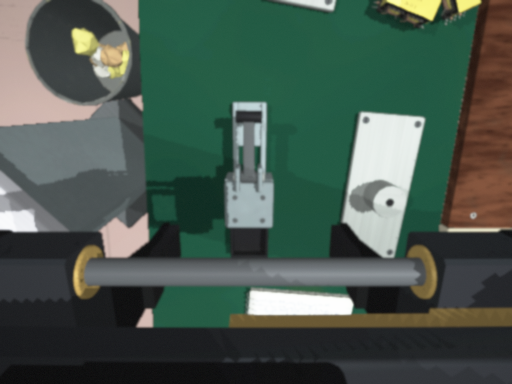

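The wrist view shows the coupler nearly in line with the tool. The block top has corners at about (229,178), (272,175), (272,227) and (226,227), the black grip bar is at (250,117), and the post plate is to the right.

```bash
python3 - <<'E'
from h import *
np.set_printoptions(precision=4,suppress=True)
c=grab('wrist'); t=grab('top')
im=c['image']; 
ct=np.array([atz(c,p,.052) for p in [(229,178),(272,175),(272,227),(226,227)]]); print(ct.mean(0),ct)
g=atz(c,(250,117),.055); print('grip',g)
# fine grip: dark blob in wrist & top
for cc,b in((c,(225,100,275,132)),(t,(220,205,262,240))):
    s=cc['image'][b[1]:b[3],b[0]:b[2]]; m=(s.max(2)<50).astype(np.uint8)
    n,l,st,ce=cv2.connectedComponentsWithStats(m); print([(st[i],ce[i]+b[:2]) for i in range(1,n) if st[i,4]>8])
cv2.imwrite('pics/cr.png',np.hstack([cv2.resize(im[90:260,200:300],(350,595),interpolation=2),cv2.resize(t['image'][205:295,220:310],(450,595),interpolation=2)]))
E
```

```text
[ 0.3937 -0.2383  0.052 ] [[ 0.3958 -0.2015  0.052 ]
 [ 0.4339 -0.2313  0.052 ]
 [ 0.3926 -0.2784  0.052 ]
 [ 0.3524 -0.2421  0.052 ]]
grip [ 0.4583 -0.168   0.055 ]
[(array([13, 12, 22,  1, 22], dtype=int32), array([248.5, 112. ])), (array([12, 17, 23,  4, 60], dtype=int32), array([245.95  , 118.4333]))]
[(array([ 0, 29,  8,  6, 32], dtype=int32), array([222.5938, 237.125 ]))]
```

View pics/cr.png

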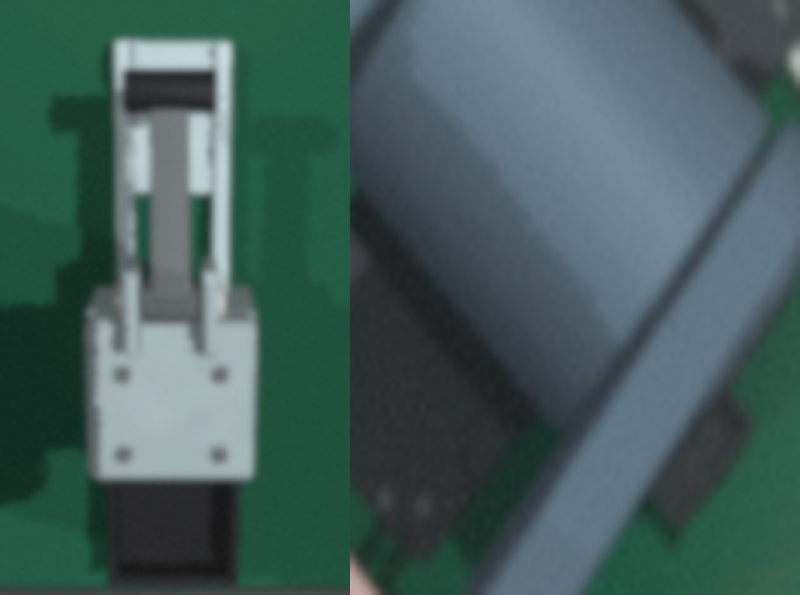

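The crop (scale 3.5) shows the block's top face from X 92 to 256 and Y 320 to 478. The tail end is at Y 40, X 113–234, and the grip bar at X 125–215, Y 70–110. The handle looks level. The arm blocks the top camera.

```bash
cat > fit.py <<'E'
from h import *
from scipy.optimize import least_squares
def fit(c,pts,uv,x0,z0=None):
    pts=np.array(pts,float)/1000; uv=np.array(uv,float)
    def w(p): 
        a=p[2]; R=np.array([[np.cos(a),-np.sin(a),0],[np.sin(a),np.cos(a),0],[0,0,1]]); return pts@R.T+[p[0],p[1],p[3] if z0 is None else z0]
    r=least_squares(lambda p:(proj(c,w(p))-uv).ravel(),x0); return r.x,r.fun.reshape(-1,2)
E
python3 - <<'E'
from fit import *
np.set_printoptions(precision=4,suppress=True)
c=grab('wrist')
P=[(28,28,52),(28,-28,52),(-28,-28,52),(-28,28,52),(115,20,10),(115,-20,10)]
uv=np.array([(92,320),(256,320),(254,478),(97,478),(113,40),(234,40)])/3.5+[200,90]
for z in(None,0):
    x,r=fit(c,P,uv,[.39,-.24,.84,0],z); print(x,np.degrees(x[2]));print(r.round(1).tolist())
    a=x[2]
    for th in(0,.1,.2):
        q=np.array([34+66*np.cos(th)-5*np.sin(th),0,50+5*np.cos(th)+66*np.sin(th)])/1000
        g=[x[0]+q[0]*np.cos(a),x[1]+q[0]*np.sin(a),q[2]]; print(th,g,(proj(c,g)[0]-[200,90])*3.5)
E
```

```text
[ 0.3911 -0.2413  0.8405 -0.0047] 48.155463905522275
[[-1.1, -0.4], [1.1, -0.6], [1.0, -0.1], [-1.1, 0.1], [0.6, 0.6], [-0.5, 0.4]]
0 [np.float64(0.45781001145851047), np.float64(-0.16684898895236444), np.float64(0.055)] [171.3543  92.162 ]
0.1 [np.float64(0.4572570477670381), np.float64(-0.16746647854215355), np.float64(0.06156402632508079)] [170.9604  95.8536]
0.2 [np.float64(0.4562696821543878), np.float64(-0.1685690608572851), np.float64(0.06801250872168024)] [170.5806 101.9804]
[ 0.3918 -0.2407  0.8405  0.    ] 48.15659111022566
[[-1.4, -0.2], [1.4, -0.4], [1.3, 0.7], [-1.4, 0.8], [0.4, -0.3], [-0.3, -0.4]]
0 [np.float64(0.45850212374178684), np.float64(-0.16620034326809321), np.float64(0.055)] [171.6     88.9298]
0.1 [np.float64(0.4579491721985618), np.float64(-0.1668178437364572), np.float64(0.06156402632508079)] [171.2107  92.5616]
0.2 [np.float64(0.45696182827768234), np.float64(-0.167920445476247), np.float64(0.06801250872168024)] [170.8354  98.6314]
```

```bash
cat > arc.py <<'E'
from h import *
np.set_printoptions(precision=3,suppress=True)
def grip(cp,th):
    x,y,z,a=cp; q=np.array([34+66*np.cos(th)-5*np.sin(th),0,50+5*np.cos(th)+66*np.sin(th)])/1000
    return np.array([x+q[0]*np.cos(a),y+q[0]*np.sin(a),z+q[2]])
def pose(cp,th,tilt,back=0):
    R=toolR(np.degrees(cp[3])-90)@Ro.from_rotvec([0,0,tilt]).as_matrix()
    return grip(cp,th)-R[:,1]*(.003+back),R
E
python3 - <<'E'
from arc import *
cp=(.3918,-.2407,0,.8405); p=np.radians(-15)
A=pose(cp,0,p,.09); B=pose(cp,0,p)
plan(*A); plan(*B,*A)
for th in(.1,.2,.3,.4,.5,.6): plan(*pose(cp,th,th+p),*B)
E
```

```text
trans [-1.121  1.246 -0.096] rot [ 0.001 -0.005 -0.25 ]
trans [-0.     1.125  0.   ] rot [0. 0. 0.]
trans [ 0.035 -0.076  0.   ] rot [ 0.    -0.     0.095]
trans [ 0.077 -0.149  0.   ] rot [0.    0.    0.191]
trans [ 0.127 -0.217  0.   ] rot [ 0.    -0.     0.286]
trans [ 0.183 -0.279  0.   ] rot [-0.     0.     0.382]
trans [ 0.245 -0.336  0.   ] rot [-0.     0.     0.477]
trans [ 0.312 -0.386  0.   ] rot [-0.     0.     0.573]
```

>>> arm_command(
  translation=[
    [-0.3, 0.3, 0],
    [-0.56, 0.6, -0.05],
  ],
  rotation=[
    [0, 0, 0],
    [0, 0, 0],
  ],
  grip=[-1, -1],
)

```text
time_s: 2.4
position: [0.4486, -0.1847, 0.1968]
tcp_rot: [[-0.672, 0.003, 0.741], [-0.741, -0.002, -0.672], [-0.001, -1.0, 0.004]]
force: [-0.6, 0.4, 0.4]
opening: 0.999
```

>>> arm_command(
  translation=[
    [-0.3, 0.3, 0],
    [-0.56, 0.65, -0.05],
    [-0.56, 0.65, -0.05],
    [-0.56, 0.65, -0.05],
  ],
  rotation=[
    [0, 0, -0.125],
    [0, -0.005, -0.25],
    [0, -0.005, -0.25],
    [0, -0.005, -0.25],
  ],
  grip=[-0.3, -0.3, -0.3, -0.3],
)

```text
time_s: 2.8
position: [0.4743, -0.1463, 0.1431]
tcp_rot: [[-0.64, -0.175, 0.748], [-0.723, -0.192, -0.663], [0.259, -0.966, -0.004]]
force: [-0.6, -0.4, -0.7]
opening: 0.727
```

```bash
python3 - <<'E'
from arc import *
cp=(.3918,-.2407,0,.8405); p=np.radians(-15)
plan(*pose(cp,0,p)); print(bot.read_state()['time_s'],bot.read_state()['opening'])
c=grab('wrist','w2')
g=grip(cp,0); a=cp[3]; d=.014*np.array([-np.sin(a),np.cos(a),0])
print(proj(c,[g,g+d,g-d]))
E
```

```text
trans [0.021 1.108 0.022] rot [0.002 0.006 0.001]
2.8 0.7271170455552871
[[258.762 205.596]
 [241.349 205.468]
 [276.176 205.722]]
```

View pics/w2.png

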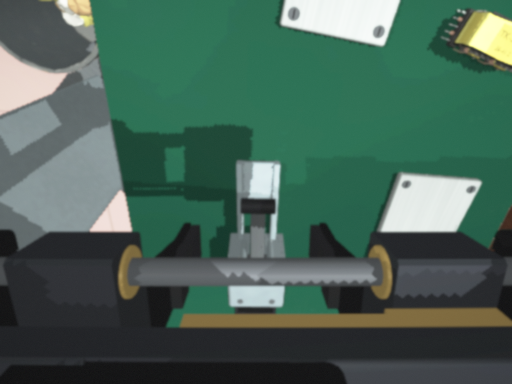

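The grip bar is at (258,206) px, against a predicted (259,206), so the pose is confirmed. Next I descend and grasp the bar.

>>> arm_command(
  translation=[
    [0.02, 0.3, 0.02],
    [0.02, 0.6, 0.02],
  ],
  rotation=[
    [0, 0.006, 0],
    [0, 0.006, 0],
  ],
  grip=[-0.2, -0.2],
)

```text
time_s: 3.05
position: [0.467, -0.1616, 0.1005]
tcp_rot: [[-0.651, -0.168, 0.74], [-0.714, -0.194, -0.672], [0.256, -0.967, 0.007]]
force: [-0.5, -0.4, -0.1]
opening: 0.616
```

>>> arm_command(
  translation=[
    [0, 0.25, 0],
    [0, 0.51, 0],
    [0, 0.51, 0],
    [0, 0.51, 0],
  ],
  rotation=[
    [0, 0, 0],
    [0, 0, 0],
    [0, 0, 0],
    [0, 0, 0],
  ],
  grip=[-0.2, -0.2, -0.2, 0],
)

```text
time_s: 3.45
position: [0.4591, -0.1686, 0.0605]
tcp_rot: [[-0.65, -0.172, 0.74], [-0.715, -0.193, -0.672], [0.258, -0.966, 0.003]]
force: [0.6, -0.2, 0.1]
opening: 0.568
```

>>> arm_command(
  translation=[
    [0, 0, 0],
    [0, 0, 0],
    [0, 0, 0],
    [0, 0, 0],
    [0, 0, 0],
  ],
  rotation=[
    [0, 0, 0],
    [0, 0, 0],
    [0, 0, 0],
    [0, 0, 0],
    [0, 0, 0],
  ],
  grip=[0.3, 0.4, 0.5, 1, 1],
)

```text
time_s: 3.95
position: [0.4596, -0.167, 0.0598]
tcp_rot: [[-0.647, -0.172, 0.743], [-0.717, -0.193, -0.67], [0.259, -0.966, 0.002]]
force: [0.5, 0.3, 4.7]
opening: 0.313
```

```bash
python3 - <<'E'
from arc import *
cp=(.3918,-.2407,0,.8405); p=np.radians(-15)
plan(*pose(cp,0,p)); s=bot.read_state(); print(s['time_s'],s['opening'],s['force'])
B=pose(cp,0,p); s=s['position']
for th in(.1,.3,.6): plan(*pose(cp,th,th+p),*B)
E
```

```text
trans [-0.013  0.021 -0.017] rot [-0.001 -0.004 -0.   ]
3.95 0.3127684289922105 [0.495 0.289 4.722]
trans [ 0.035 -0.076  0.   ] rot [ 0.    -0.     0.095]
trans [ 0.127 -0.217  0.   ] rot [ 0.    -0.     0.286]
trans [ 0.312 -0.386  0.   ] rot [-0.     0.     0.573]
```

>>> arm_command(
  translation=[
    [0.02, -0.046, 0],
    [0.043, -0.091, 0],
    [0.068, -0.135, 0],
    [0.097, -0.177, 0],
    [0.127, -0.217, 0],
  ],
  rotation=[
    [0, 0, 0.057],
    [0, 0, 0.115],
    [0, 0, 0.172],
    [0, 0, 0.229],
    [0, 0, 0.286],
  ],
  grip=[1, 1, 1, 1, 1],
)

```text
time_s: 4.45
position: [0.4561, -0.1707, 0.0789]
tcp_rot: [[-0.669, 0.029, 0.743], [-0.742, 0.029, -0.67], [-0.041, -0.999, 0.002]]
force: [1.2, 1.7, 1.2]
opening: 0.318
```

>>> arm_command(
  translation=[
    [0.02, -0.046, 0],
    [0.043, -0.091, 0],
    [0.068, -0.135, 0],
    [0.097, -0.177, 0],
    [0.127, -0.217, 0],
  ],
  rotation=[
    [0, 0, 0.057],
    [0, 0, 0.115],
    [0, 0, 0.172],
    [0, 0, 0.229],
    [0, 0, 0.286],
  ],
  grip=[1, 1, 1, 1, 1],
)

```text
time_s: 4.95
position: [0.4486, -0.1791, 0.0958]
tcp_rot: [[-0.631, 0.225, 0.742], [-0.701, 0.246, -0.67], [-0.333, -0.943, 0.002]]
force: [-1.1, 0.3, -1.5]
opening: 0.313
```

```bash
python3 - <<'E'
from arc import *
c=grab('scene'); im=c['image'][180:320,180:300]
cv2.imwrite('pics/s2.png',cv2.resize(im,None,fx=5,fy=4.2))
cp=(.3918,-.2407,0,.8405); p=np.radians(-15)
plan(*pose(cp,.6,.6+p)); s=bot.read_state(); print(s['time_s'],s['opening'],s['force'])
E
```

```text
trans [-0.013  0.026 -0.016] rot [-0.003 -0.005 -0.003]
5.0 0.3163612995500856 [1.608 3.95  4.322]
```

View pics/s2.png

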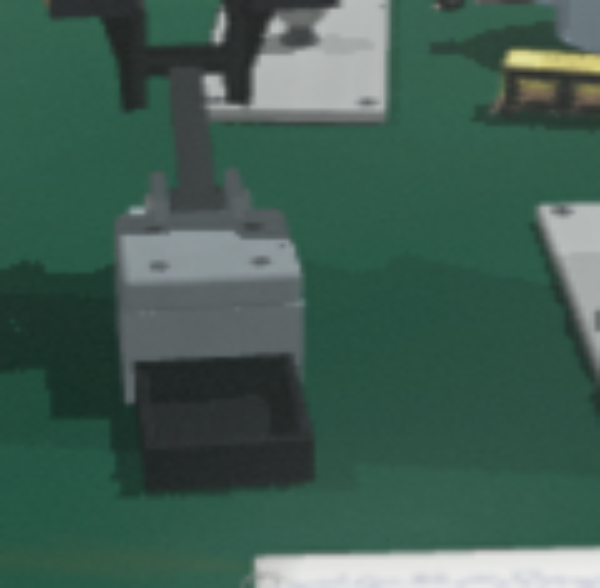

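The scene crop shows the handle raised with the bar between the fingers, and the coupler still flat. I release and back off.

>>> arm_command(
  translation=[
    [0, 0, 0],
    [0, 0, 0],
    [0, 0, 0],
    [0, -0.3, 0],
    [0, -0.9, 0],
  ],
  rotation=[
    [0, 0, 0],
    [0, 0, 0],
    [0, 0, 0],
    [0, 0, 0],
    [0, 0, 0],
  ],
  grip=[0.2, 0, -0.2, -0.3, -0.5],
)

```text
time_s: 5.5
position: [0.4311, -0.1943, 0.1619]
tcp_rot: [[-0.632, 0.216, 0.744], [-0.701, 0.25, -0.668], [-0.331, -0.944, -0.007]]
force: [1.2, -0.3, 0.9]
opening: 0.658
```

>>> arm_command(
  translation=[
    [0, -0.5, 0],
    [0, -0.9, 0],
    [0, -0.9, 0],
    [0, -0.9, 0],
    [0, -0.9, 0],
  ],
  rotation=[
    [0, 0, -0.1],
    [0, 0, -0.22],
    [0, 0, -0.323],
    [0, 0, -0.323],
    [0, 0, -0.323],
  ],
  grip=[-1, -1, -1, -1, -1],
)

```text
time_s: 6.0
position: [0.4163, -0.2128, 0.231]
tcp_rot: [[-0.668, -0.0, 0.744], [-0.744, 0.001, -0.668], [-0.001, -1.0, -0.001]]
force: [0.3, -0.8, 0.1]
opening: 0.993
```

```bash
python3 - <<'E'
from arc import *
c=grab('wrist','w3'); s=c['s']; print(s['position'],s['tcp_rot'],s['time_s'])
r=models.spot_point('wrist','handle_grip'); print([(q['conf'],px(q['point'])) for q in r[:2]])
cp=(.3918,-.2407,0,.8405)
for th in(.4,.5,.6,.7): print(th,proj(c,grip(cp,th))[0])
a=cp[3];R=np.array([[np.cos(a),-np.sin(a),0],[np.sin(a),np.cos(a),0],[0,0,1]])
Q=np.array([(28,28,52),(28,-28,52),(-28,-28,52),(-28,28,52),(115,20,10),(115,-20,10)])/1000@R.T+[cp[0],cp[1],0]
im=cv2.resize(c['image'],None,fx=1.5,fy=1.5)
for u in proj(c,Q): cv2.circle(im,tuple(int(v) for v in u*1.5),2,(0,0,255),-1)
cv2.imwrite('pics/w3o.png',im)
E
```

```text
[ 0.416 -0.213  0.231] [[-0.668 -0.     0.744]
 [-0.744  0.001 -0.668]
 [-0.001 -1.    -0.001]] 6.0
[(0.65, array([254.515, 139.085]))]
0.4 [256.924 127.717]
0.5 [256.953 131.824]
0.6 [256.981 136.646]
0.7 [257.005 142.138]
```

View pics/w3o.png

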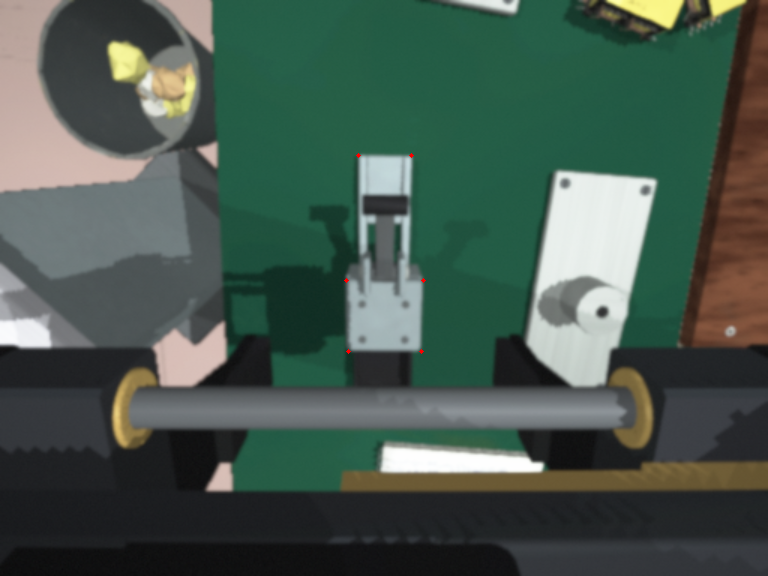

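The red dots mark the predicted block and tail corners. They fall on the coupler, so it has not moved. The bar at (257,137) px gives a handle angle of about 0.6. Now I move over the ball plate for a close measurement.

```bash
python3 - <<'E'
from h import *
plan([.655,-.055,.25],toolR(-42))
E
```

```text
trans [-3.477 -0.247  0.894] rot [ 0.002 -0.001 -0.   ]
```

>>> arm_command(
  translation=[
    [-0.45, -0.12, 0.1],
    [-0.9, -0.24, 0.2],
  ],
  rotation=[
    [0, 0, 0],
    [0, 0, 0],
  ],
  grip=[-1, -1],
)

```text
time_s: 6.3
position: [0.4757, -0.1718, 0.2493]
tcp_rot: [[-0.673, -0.003, 0.74], [-0.74, 0.002, -0.673], [0.001, -1.0, -0.003]]
force: [0.6, -1.3, -0.6]
opening: 1.001
```

>>> arm_command(
  translation=[
    [-0.45, 0, 0.1],
    [-0.9, 0, 0.2],
  ],
  rotation=[
    [0, 0, 0],
    [0, 0, 0],
  ],
  grip=[-1, -1],
)

```text
time_s: 6.5
position: [0.537, -0.1287, 0.2495]
tcp_rot: [[-0.671, -0.001, 0.741], [-0.741, 0.0, -0.671], [0.001, -1.0, -0.001]]
force: [-0.0, -0.8, 0.2]
opening: 0.997
```

>>> arm_command(
  translation=[
    [-0.45, 0, 0.12],
    [-0.9, 0, 0.25],
  ],
  rotation=[
    [0, 0, 0],
    [0, 0, 0],
  ],
  grip=[-1, -1],
)

```text
time_s: 6.7
position: [0.5998, -0.0885, 0.2488]
tcp_rot: [[-0.671, -0.003, 0.741], [-0.741, 0.001, -0.671], [0.001, -1.0, -0.003]]
force: [-0.0, 0.3, 0.4]
opening: 0.999
```

>>> arm_command(
  translation=[
    [-0.4, 0, 0.12],
    [-0.77, 0, 0.25],
    [-0.77, 0, 0.25],
    [-0.77, 0, 0.25],
  ],
  rotation=[
    [0, 0, 0],
    [0, 0, 0],
    [0, 0, 0],
    [0, 0, 0],
  ],
  grip=[-1, -1, -1, -1],
)

```text
time_s: 7.1
position: [0.6549, -0.0569, 0.2484]
tcp_rot: [[-0.67, -0.004, 0.742], [-0.742, -0.0, -0.67], [0.003, -1.0, -0.003]]
force: [-0.3, -0.8, -0.1]
opening: 0.998
```

```bash
python3 look.py w4 ball_stand:0; python3 -c "
import cv2;cv2.imwrite('pics/w4b.png',cv2.resize(cv2.imread('pics/w4.png')[:270,60:460],(800,540),interpolation=2))"
```

```text
[ 0.6549 -0.0569  0.2484] 7.1
ball_stand 0.88 [254.976  171.8016] [ 0.6478 -0.0617  0.    ]
```

View pics/w4b.png

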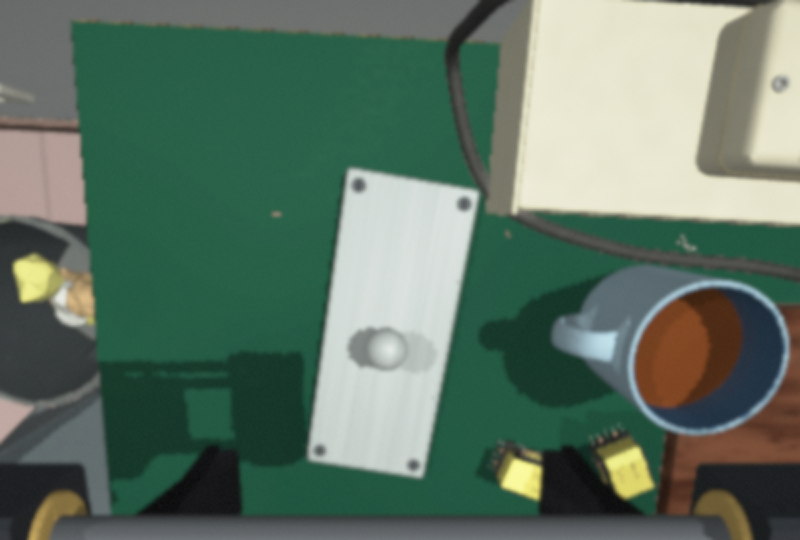

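The ball is at crop (386,349), the plate corners are near (348,168), (480,190), (424,477) and (308,460), the mug is about 100 mm or more to the right, and a beige box is at the upper right. Next come the fit and the heights of these neighbours.

```bash
python3 - <<'E'
from fit import *
np.set_printoptions(precision=4,suppress=True)
c=grab('wrist'); f=lambda u:np.array(u)/2+[60,0]
uv=[f(u) for u in[(348,168),(480,190),(424,477),(308,460)]]
x,r=fit(c,[(95,40,8),(95,-40,8),(-95,-40,8),(-95,40,8)],uv,[.65,-.055,.67,0],0);print('plate',x,np.degrees(x[2]),r.round(1).tolist())
gray=c['image']; b=atz(c,f((386,349)),.030); print('ball z30',b, atz(c,f((386,349)),.020))
d=np.array([np.cos(x[2]),np.sin(x[2])]); print('ball along/across plate', (b[:2]-x[:2])@d, np.cross(d,b[:2]-x[:2]))
# second view for heights
t=cv2.imread('pics/top0.png'); tc=grab('top')
print('ball net top ray@30', atz(tc,(190.0,136.3),.03))
print('coffee',tri([ray(c,f((685,362))),ray(tc,(234,79))]))
# mug rim left edge at several z
for z in(.08,.1): print('rimL',z,atz(c,f((628,350)),z),'handle',atz(c,f((553,335)),z*.6),'box corner',atz(c,f((520,212)),z*.7))
cv2.imwrite('pics/topc.png',cv2.resize(t[0:190,130:330],(800,760))[:600])
E
```

```text
plate [ 0.6522 -0.0557  0.6745  0.    ] 38.64516462363602 [[-0.1, -0.4], [0.1, -0.0], [0.1, 0.4], [-0.0, 0.2]]
ball z30 [ 0.6476 -0.0585  0.03  ] [ 0.646  -0.0601  0.02  ]
ball along/across plate -0.0052611655667396924 0.0006938758974299034
ball net top ray@30 [ 0.6461 -0.0607  0.03  ]
coffee (array([ 0.7666, -0.1597,  0.081 ]), [0.0005, 0.0005])
rimL 0.08 [ 0.7489 -0.1352  0.08  ] handle [ 0.7268 -0.1133  0.048 ] box corner [ 0.754  -0.0467  0.056 ]
rimL 0.1 [ 0.746  -0.1264  0.1   ] handle [ 0.726  -0.1093  0.06  ] box corner [ 0.7519 -0.0448  0.07  ]<stdin>:7: DeprecationWarning: Arrays of 2-dimensional vectors are deprecated. Use arrays of 3-dimensional vectors instead. (deprecated in NumPy 2.0)
```

View pics/topc.png

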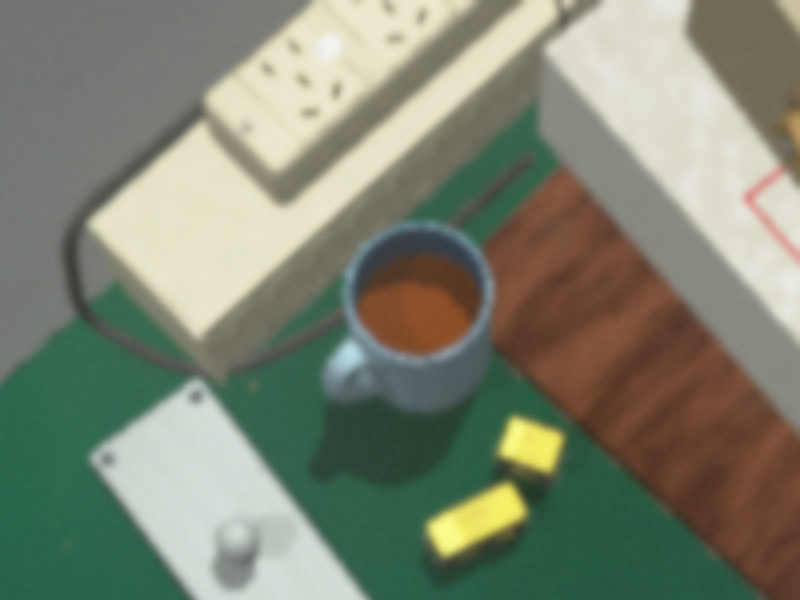

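```bash
python3 - <<'E'
from arc import *
tc=grab('top')
b=atz(tc,(185.5,95),0)
for z in(.04,.06,.08,.1): print(z,np.linalg.norm(atz(tc,(180.7,84.5),z)[:2]-b[:2]),atz(tc,(180.7,84.5),z),b)
print(proj(grab('wrist'),[[b[0],b[1],0],[b[0],b[1],.07]])*2-[120,0])
plan([.3918,-.2407,.15],toolR(48.16-90))
E
```

```text
0.04 0.012940965520780707 [ 0.765 -0.035  0.04 ] [ 0.753 -0.041  0.   ]
0.06 0.005138582551165304 [ 0.758 -0.039  0.06 ] [ 0.753 -0.041  0.   ]
0.08 0.002729949531414003 [ 0.751 -0.042  0.08 ] [ 0.753 -0.041  0.   ]
0.1 0.010517194019167644 [ 0.744 -0.045  0.1  ] [ 0.753 -0.041  0.   ]
[[493.429 206.367]
 [516.055 205.848]]
trans [ 3.908  1.261 -0.901] rot [-0.001 -0.005  0.001]
```

The strip is about 0.07 m tall and the mug rim is 116 mm from the ball, so everything clears. I go back to grasp the block.

>>> arm_command(
  translation=[
    [0.49, 0, -0.11],
    [0.98, 0, -0.225],
  ],
  rotation=[
    [0, 0, 0],
    [0, 0, 0],
  ],
  grip=[-1, -1],
)

```text
time_s: 7.6
position: [0.5892, -0.1029, 0.2505]
tcp_rot: [[-0.669, 0.001, 0.743], [-0.743, -0.002, -0.669], [0.001, -1.0, 0.002]]
force: [0.2, -0.4, -0.0]
opening: 1.005
```

>>> arm_command(
  translation=[
    [0.49, 0, -0.11],
    [0.98, 0, -0.225],
  ],
  rotation=[
    [0, 0, 0],
    [0, 0, 0],
  ],
  grip=[-1, -1],
)

```text
time_s: 7.8
position: [0.5224, -0.1495, 0.2509]
tcp_rot: [[-0.67, 0.001, 0.742], [-0.742, -0.002, -0.67], [0.001, -1.0, 0.002]]
force: [-1.1, -0.7, -0.3]
opening: 1.0
```

>>> arm_command(
  translation=[
    [0.49, 0, -0.11],
    [0.98, 0, -0.225],
  ],
  rotation=[
    [0, 0, 0],
    [0, 0, 0],
  ],
  grip=[-1, -1],
)

```text
time_s: 8.0
position: [0.4564, -0.1956, 0.2511]
tcp_rot: [[-0.67, 0.001, 0.742], [-0.742, -0.002, -0.67], [0.001, -1.0, 0.002]]
force: [-0.1, -1.5, -0.7]
opening: 1.002
```

>>> arm_command(
  translation=[
    [0.49, 0, -0.11],
    [0.97, 0.2, -0.225],
    [0.97, 0.6, -0.225],
    [0.97, 0.6, -0.225],
    [0.97, 0.6, -0.225],
  ],
  rotation=[
    [0, 0, 0],
    [0, -0.005, 0],
    [0, -0.005, 0],
    [0, -0.005, 0],
    [0, -0.005, 0],
  ],
  grip=[-1, -1, -1, -1, -1],
)

```text
time_s: 8.5
position: [0.3926, -0.2404, 0.203]
tcp_rot: [[-0.667, -0.0, 0.745], [-0.745, -0.001, -0.667], [0.001, -1.0, 0.0]]
force: [-0.6, 0.5, 0.2]
opening: 0.998
```

```bash
python3 - <<'E'
from arc import *
plan([.3918,-.2407,.040],toolR(48.16-90))
E
```

```text
trans [ 0.008  2.037 -0.006] rot [-0.     0.001  0.001]
```

>>> arm_command(
  translation=[
    [0, 0.5, 0],
    [0, 0.9, 0],
  ],
  rotation=[
    [0, 0, 0],
    [0, 0, 0],
  ],
  grip=[-1, -1],
)

```text
time_s: 8.7
position: [0.3949, -0.2414, 0.1318]
tcp_rot: [[-0.665, 0.004, 0.747], [-0.747, -0.006, -0.665], [0.001, -1.0, 0.007]]
force: [-0.5, 0.2, -0.1]
opening: 0.997
```

>>> arm_command(
  translation=[
    [0, 0.4, 0],
    [0, 0.8, 0],
    [0, 1, 0],
    [0, 1, 0],
  ],
  rotation=[
    [0, 0, 0],
    [0, 0, 0],
    [0, 0, 0],
    [0, 0, 0],
  ],
  grip=[-1, -1, -1, -1],
)

```text
time_s: 9.1
position: [0.3935, -0.2402, 0.0499]
tcp_rot: [[-0.665, -0.001, 0.747], [-0.747, -0.0, -0.665], [0.001, -1.0, -0.0]]
force: [0.1, 0.4, 0.6]
opening: 0.996
```

>>> arm_command(
  translation=[
    [0, 0.07, 0],
    [0, 0.135, 0],
    [0, 0.135, 0],
    [0, 0.135, 0],
    [0, 0.135, 0],
  ],
  rotation=[
    [0, 0, 0],
    [0, 0, 0],
    [0, 0, 0],
    [0, 0, 0],
    [0, 0, 0],
  ],
  grip=[-1, -1, -0.5, -0.2, 1],
)

```text
time_s: 9.6
position: [0.393, -0.2408, 0.0404]
tcp_rot: [[-0.666, 0.001, 0.746], [-0.746, -0.002, -0.666], [0.001, -1.0, 0.002]]
force: [-0.2, 0.6, -0.6]
opening: 0.81
```

>>> arm_command(
  translation=[
    [0, 0, 0],
    [0, 0, 0],
    [0, 0, 0],
  ],
  rotation=[
    [0, 0, 0],
    [0, 0, 0],
    [0, 0, 0],
  ],
  grip=[1, 1, 1],
)

```text
time_s: 9.9
position: [0.3926, -0.2406, 0.0401]
tcp_rot: [[-0.666, -0.0, 0.746], [-0.746, -0.001, -0.666], [0.001, -1.0, 0.001]]
force: [-0.1, 0.3, 3.2]
opening: 0.644
```

>>> arm_command(
  translation=[
    [0, -0.1, 0],
    [0, -0.3, 0],
    [0, -0.6, 0],
    [0, -0.9, 0],
  ],
  rotation=[
    [0, 0, 0],
    [0, 0, 0],
    [0, 0, 0],
    [0, 0, 0],
  ],
  grip=[1, 1, 1, 1],
)

```text
time_s: 10.3
position: [0.3921, -0.2399, 0.1123]
tcp_rot: [[-0.666, -0.002, 0.746], [-0.746, 0.0, -0.666], [0.001, -1.0, -0.001]]
force: [-0.1, -0.6, -4.7]
opening: 0.646
```

>>> arm_command(
  translation=[
    [0, -0.3, 0],
    [0, -0.6, 0],
    [0, -0.6, 0],
    [0, -0.6, 0],
    [0, -0.6, 0],
  ],
  rotation=[
    [0, 0, 0],
    [0, 0, 0],
    [0, 0, 0],
    [0, 0, 0],
    [0, 0, 0],
  ],
  grip=[1, 1, 1, 1, 1],
)

```text
time_s: 10.8
position: [0.3918, -0.2396, 0.1587]
tcp_rot: [[-0.666, -0.002, 0.746], [-0.746, 0.001, -0.666], [0.001, -1.0, -0.002]]
force: [0.1, 0.7, -4.8]
opening: 0.644
```

```bash
python3 - <<'E'
from arc import *
s=bot.read_state(); print(s['force'],s['moment'],s['opening'])
# coupler expected rel. to tool: origin at (.3918,-.2407,0),yaw 48.16 at grasp TCP (.3926,-.2406,.0401)
R=toolR(38.64-90)
plan([.649,-.059,.16],R)
c=grab('wrist','w5'); P=s['position'];a=np.radians(48.16)
for th in(.5,.6,.7):print(th,proj(c,grip((P[0]-.0008,P[1]-.0001,P[2]-.0401,a),th))[0])
print([(q['conf'],px(q['point'])) for q in models.spot_point('wrist','handle_grip')[:2]])
E
python3 -c "
import cv2;cv2.imwrite('pics/w5b.png',cv2.imread('pics/w5.png')[:330])"
```

```text
[ 0.099  0.742 -4.754] [0.013 0.034 0.004] 0.6435299743253239
trans [-3.825 -0.022  0.894] rot [0.002 0.16  0.001]
0.5 [258.19   59.341]
0.6 [258.28   71.799]
0.7 [258.354  87.738]
[(0.86, array([253.389,  68.083]))]
```

View pics/w5b.png

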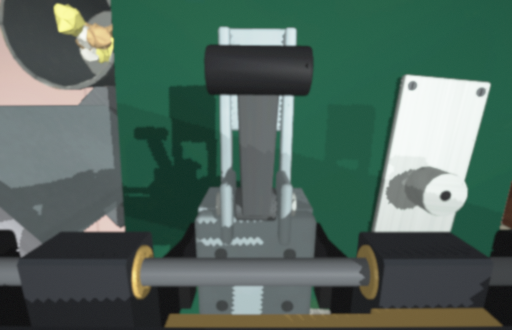

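The wrist view shows the coupler held square, with the bar at (259,70) px (handle about 0.58). I carry it to above the ball.

>>> arm_command(
  translation=[
    [-0.4, 0, 0.09],
    [-0.7, 0, 0.16],
    [-0.96, 0, 0.22],
  ],
  rotation=[
    [0, 0, 0],
    [0, 0, 0],
    [0, 0, 0],
  ],
  grip=[1, 1, 1],
)

```text
time_s: 11.2
position: [0.4574, -0.194, 0.1586]
tcp_rot: [[-0.666, -0.002, 0.746], [-0.746, 0.0, -0.666], [0.001, -1.0, -0.001]]
force: [-0.1, -0.8, -5.1]
opening: 0.639
```

>>> arm_command(
  translation=[
    [-0.4, 0, 0.09],
    [-0.7, 0, 0.16],
    [-0.96, 0, 0.22],
  ],
  rotation=[
    [0, 0, 0],
    [0, 0, 0],
    [0, 0, 0],
  ],
  grip=[1, 1, 1],
)

```text
time_s: 11.5
position: [0.5218, -0.1481, 0.1583]
tcp_rot: [[-0.666, -0.002, 0.746], [-0.746, -0.0, -0.666], [0.002, -1.0, -0.002]]
force: [-0.4, -1.0, -4.4]
opening: 0.641
```

>>> arm_command(
  translation=[
    [-0.4, 0, 0.09],
    [-0.7, 0, 0.16],
    [-0.96, 0, 0.22],
  ],
  rotation=[
    [0, 0, 0],
    [0, 0, 0],
    [0, 0, 0],
  ],
  grip=[1, 1, 1],
)

```text
time_s: 11.8
position: [0.5859, -0.1026, 0.1579]
tcp_rot: [[-0.666, -0.003, 0.746], [-0.746, -0.0, -0.666], [0.002, -1.0, -0.002]]
force: [0.4, -0.3, -4.1]
opening: 0.644
```

>>> arm_command(
  translation=[
    [-0.4, 0, 0.09],
    [-0.7, 0, 0.16],
    [-0.945, 0, 0.23],
    [-0.945, 0, 0.23],
    [-0.945, 0, 0.23],
  ],
  rotation=[
    [0, 0.05, 0],
    [0, 0.1, 0],
    [0, 0.16, 0],
    [0, 0.16, 0],
    [0, 0.16, 0],
  ],
  grip=[1, 1, 1, 1, 1],
)

```text
time_s: 12.3
position: [0.6485, -0.0592, 0.1576]
tcp_rot: [[-0.78, -0.004, 0.626], [-0.626, -0.001, -0.78], [0.004, -1.0, -0.002]]
force: [-0.3, -0.5, -3.8]
opening: 0.641
```

```bash
python3 - <<'E'
from arc import *
s=bot.read_state(); print(s['force'],s['opening'],s['position'],s['time_s'])
plan([.649,-.0588,.09],toolR(38.64-90))
E
```

```text
[-0.29  -0.465 -3.812] 0.6406555780206394 [ 0.648 -0.059  0.158] 12.3
trans [-0.012  0.845  0.002] rot [0.002 0.001 0.004]
```

>>> arm_command(
  translation=[
    [-0.01, 0.3, 0],
    [-0.01, 0.6, 0],
    [-0.01, 0.8, 0],
    [-0.01, 0.8, 0],
  ],
  rotation=[
    [0, 0, 0],
    [0.002, 0, 0.004],
    [0.002, 0, 0.004],
    [0.002, 0, 0.004],
  ],
  grip=[1, 1, 1, 1],
)

```text
time_s: 12.7
position: [0.6471, -0.0592, 0.0923]
tcp_rot: [[-0.782, -0.003, 0.624], [-0.624, 0.001, -0.782], [0.002, -1.0, -0.003]]
force: [-1.2, 0.4, -4.3]
opening: 0.641
```

>>> arm_command(
  translation=[
    [0, 0.07, 0],
    [0, 0.14, 0],
    [0, 0.21, 0],
    [0, 0.28, 0],
    [0, 0.35, 0],
  ],
  rotation=[
    [0, 0, 0],
    [0, 0, 0],
    [0, 0, 0],
    [0, 0, 0],
    [0, 0, 0],
  ],
  grip=[1, 1, 1, 1, 1],
)

```text
time_s: 13.2
position: [0.6506, -0.0592, 0.0676]
tcp_rot: [[-0.781, 0.005, 0.624], [-0.624, -0.001, -0.781], [-0.004, -1.0, 0.004]]
force: [0.3, -0.1, -4.9]
opening: 0.642
```

>>> arm_command(
  translation=[
    [0, 0.05, 0],
    [0, 0.1, 0],
    [0, 0.15, 0],
    [0, 0.19, 0],
    [0, 0.19, 0],
  ],
  rotation=[
    [0, 0, 0],
    [0, 0, 0],
    [0, 0, 0],
    [0, 0, 0],
    [0, 0, 0],
  ],
  grip=[1, 1, 1, 1, 1],
)

```text
time_s: 13.7
position: [0.6501, -0.0591, 0.0518]
tcp_rot: [[-0.781, 0.004, 0.624], [-0.624, -0.0, -0.781], [-0.003, -1.0, 0.002]]
force: [0.4, -0.7, -4.1]
opening: 0.641
```

>>> arm_command(
  translation=[
    [0, 0.03, 0],
    [0, 0.06, 0],
    [0, 0.06, 0],
  ],
  rotation=[
    [0, 0, 0],
    [0, 0, 0],
    [0, 0, 0],
  ],
  grip=[1, 1, 1],
)

```text
time_s: 14.0
position: [0.6508, -0.0593, 0.0482]
tcp_rot: [[-0.781, 0.005, 0.624], [-0.624, -0.001, -0.781], [-0.004, -1.0, 0.004]]
force: [-0.5, 0.6, -0.6]
opening: 0.641
```

Contact has been made: the weight is off the wrist at z=0.0482, where 0.048 was expected. One more millimetre, then release.

>>> arm_command(
  translation=[
    [0, 0.015, 0],
    [0, 0.015, 0],
    [0, 0.015, 0],
  ],
  rotation=[
    [0, 0, 0],
    [0, 0, 0],
    [0, 0, 0],
  ],
  grip=[1, 1, 1],
)

```text
time_s: 14.3
position: [0.6509, -0.0593, 0.0482]
tcp_rot: [[-0.781, 0.006, 0.624], [-0.624, -0.001, -0.781], [-0.004, -1.0, 0.004]]
force: [-1.9, 0.3, 5.9]
opening: 0.637
```

>>> arm_command(
  translation=[
    [0, 0, 0],
    [0, 0, 0],
    [0, 0, 0],
    [0, 0, 0],
    [0, 0, 0],
  ],
  rotation=[
    [0, 0, 0],
    [0, 0, 0],
    [0, 0, 0],
    [0, 0, 0],
    [0, 0, 0],
  ],
  grip=[0, -0.5, -1, -1, -1],
)

```text
time_s: 14.8
position: [0.6507, -0.0593, 0.0463]
tcp_rot: [[-0.781, 0.005, 0.624], [-0.624, -0.0, -0.781], [-0.003, -1.0, 0.003]]
force: [-0.1, 0.2, 0.4]
opening: 0.92
```

>>> arm_command(
  translation=[
    [0, -0.2, 0],
    [0, -0.6, 0],
    [0, -1, 0],
  ],
  rotation=[
    [0, 0, 0],
    [0, 0, 0],
    [0, 0, 0],
  ],
  grip=[-1, -1, -1],
)

```text
time_s: 15.1
position: [0.6499, -0.0592, 0.1275]
tcp_rot: [[-0.781, 0.004, 0.624], [-0.624, -0.0, -0.781], [-0.003, -1.0, 0.002]]
force: [0.2, 0.2, -0.6]
opening: 0.993
```

>>> arm_command(
  translation=[
    [0, -0.6, 0],
    [0, -1, 0],
    [0, -1, 0],
    [0, -1, 0],
    [0, -1, 0],
  ],
  rotation=[
    [0, 0, 0],
    [0, 0, 0],
    [0, 0, 0],
    [0, 0, 0],
    [0, 0, 0],
  ],
  grip=[-1, -1, -1, 0, 1],
)

```text
time_s: 15.6
position: [0.6487, -0.0589, 0.2055]
tcp_rot: [[-0.781, 0.002, 0.624], [-0.624, 0.0, -0.781], [-0.002, -1.0, 0.001]]
force: [-0.7, -0.2, -0.0]
opening: 0.892
```

```bash
python3 - <<'E'
from arc import *
c=grab('wrist','w6'); s=c['s']; print(s['position'],s['time_s'],s['opening'])
cp=(.6485,-.0588,.008,np.radians(38.64))
a=cp[3];R=np.array([[np.cos(a),-np.sin(a),0],[np.sin(a),np.cos(a),0],[0,0,1]])
Q=np.array([(28,28,52),(28,-28,52),(-28,-28,52),(-28,28,52),(115,20,10),(115,-20,10)])/1000@R.T+[cp[0],cp[1],cp[2]]
im=cv2.resize(c['image'],None,fx=1.5,fy=1.5)
for u in proj(c,Q): cv2.circle(im,tuple(int(round(v)) for v in u*1.5),2,(0,0,255),-1)
for th in(.5,.6):
    u=proj(c,grip(cp,th))[0]; print(u*1.5); cv2.circle(im,tuple(int(round(v)) for v in u*1.5),2,(0,255,255),-1)
cv2.imwrite('pics/w6o.png',im[:450])
E
```

```text
[ 0.649 -0.059  0.206] 15.6 0.8916198558020699
[384.68  131.088]
[384.728 138.426]
```

View pics/w6o.png

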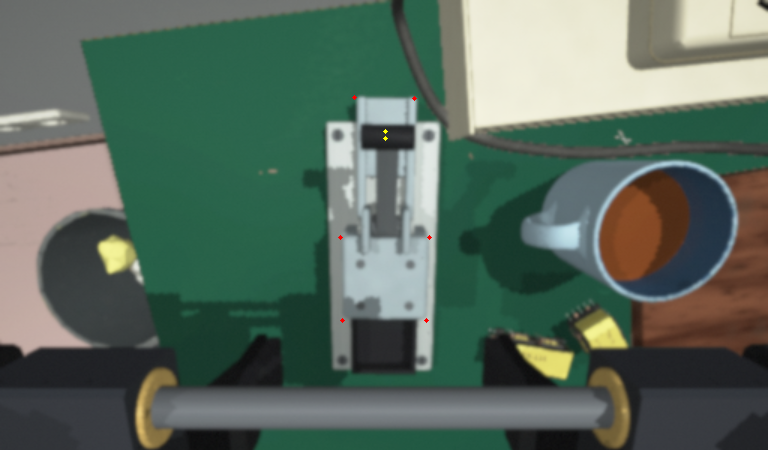

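The coupler is seated and along the plate: red predictions match the block and tail corners. The bar at (387,137) gives a handle angle of about 0.58. Now I press with closed fingertips.

```bash
python3 - <<'E'
from arc import *
cp=(.6488,-.0592,.008,np.radians(38.64))
A=pose(cp,.6,0,.0255+.02); plan(*A)
for th in(.6,.5,.4,.3,.2,.1,0): print(th,end=' ');plan(*pose(cp,th,0,.0255),*A)
E
```

```text
trans [-1.069  0.715  0.004] rot [-0.    -0.    -0.001]
0.6 trans [0.   0.25 0.  ] rot [0. 0. 0.]
0.5 trans [-0.048  0.317  0.   ] rot [0. 0. 0.]
0.4 trans [-0.09   0.389  0.   ] rot [0. 0. 0.]
0.3 trans [-0.124  0.464  0.   ] rot [0. 0. 0.]
0.2 trans [-0.151  0.542  0.   ] rot [0. 0. 0.]
0.1 trans [-0.169  0.623  0.   ] rot [0. 0. 0.]
0 trans [-0.179  0.705  0.   ] rot [0. 0. 0.]
```

>>> arm_command(
  translation=[
    [-0.3, 0, 0],
    [-0.7, 0, 0],
    [-1, 0, 0],
    [-1, 0, 0],
    [-1, 0, 0],
  ],
  rotation=[
    [0, 0, 0],
    [0, 0, 0],
    [0, 0, 0],
    [0, 0, 0],
    [0, 0, 0],
  ],
  grip=[1, 1, 1, 1, 1],
)

```text
time_s: 16.15
position: [0.7112, -0.009, 0.2046]
tcp_rot: [[-0.781, 0.0, 0.625], [-0.625, -0.0, -0.781], [-0.0, -1.0, 0.001]]
force: [-0.0, 0.5, 0.1]
opening: 0.402
```

>>> arm_command(
  translation=[
    [-0.07, 0.2, 0],
    [-0.07, 0.5, 0],
    [-0.07, 0.71, 0],
    [-0.07, 0.71, 0],
    [-0.07, 0.71, 0],
  ],
  rotation=[
    [0, 0, 0],
    [0, 0, 0],
    [0, 0, 0],
    [0, 0, 0],
    [0, 0, 0],
  ],
  grip=[1, 1, 1, 1, 1],
)

```text
time_s: 16.65
position: [0.7162, -0.0062, 0.1489]
tcp_rot: [[-0.782, 0.003, 0.624], [-0.624, -0.0, -0.782], [-0.002, -1.0, 0.002]]
force: [0.5, -0.5, 0.1]
opening: 0.017
```

```bash
python3 - <<'E'
from arc import *
cp=(.6488,-.0592,.008,np.radians(38.64))
plan(*pose(cp,.6,0,.0455)); s=bot.read_state(); print(s['opening'],s['force'],s['time_s'])
E
```

```text
trans [ 0.001  0.013 -0.009] rot [-0.002 -0.001 -0.002]
0.016601975060025313 [ 0.505 -0.545  0.109] 16.65
```

Fingers are shut and placed above the bar. I press along the arc.

>>> arm_command(
  translation=[
    [0, 0.15, 0],
    [0, 0.26, 0],
    [-0.025, 0.3, 0],
    [-0.05, 0.33, 0],
    [-0.07, 0.37, 0],
  ],
  rotation=[
    [0, 0, 0],
    [0, 0, 0],
    [0, 0, 0],
    [0, 0, 0],
    [0, 0, 0],
  ],
  grip=[1, 1, 1, 1, 1],
)

```text
time_s: 17.15
position: [0.7218, -0.002, 0.1204]
tcp_rot: [[-0.781, 0.005, 0.624], [-0.624, -0.0, -0.781], [-0.004, -1.0, 0.003]]
force: [0.3, 0.7, 0.7]
opening: 0.003
```

>>> arm_command(
  translation=[
    [-0.02, 0.035, 0],
    [-0.04, 0.08, 0],
    [-0.055, 0.12, 0],
    [-0.07, 0.16, 0],
    [-0.08, 0.2, 0],
  ],
  rotation=[
    [0, 0, 0],
    [0, 0, 0],
    [0, 0, 0],
    [0, 0, 0],
    [0, 0, 0],
  ],
  grip=[1, 1, 1, 1, 1],
)

```text
time_s: 17.65
position: [0.7267, 0.0018, 0.1041]
tcp_rot: [[-0.781, 0.005, 0.624], [-0.624, -0.001, -0.781], [-0.003, -1.0, 0.003]]
force: [0.8, 0.3, 0.8]
opening: 0.001
```

>>> arm_command(
  translation=[
    [-0.01, 0.04, 0],
    [-0.02, 0.08, 0],
    [-0.03, 0.12, 0],
    [-0.03, 0.14, 0],
    [-0.03, 0.15, 0],
  ],
  rotation=[
    [0, 0, 0],
    [0, 0, 0],
    [0, 0, 0],
    [0, 0, 0],
    [0, 0, 0],
  ],
  grip=[1, 1, 1, 1, 1],
)

```text
time_s: 18.15
position: [0.7282, 0.0032, 0.092]
tcp_rot: [[-0.781, 0.004, 0.624], [-0.624, -0.0, -0.781], [-0.003, -1.0, 0.003]]
force: [-0.7, 0.3, 1.5]
opening: 0.007
```

>>> arm_command(
  translation=[
    [0, 0.015, 0],
    [0, 0.03, 0],
    [0, 0.03, 0],
  ],
  rotation=[
    [0, 0, 0],
    [0, 0, 0],
    [0, 0, 0],
  ],
  grip=[1, 1, 1],
)

```text
time_s: 18.45
position: [0.7284, 0.0032, 0.0914]
tcp_rot: [[-0.781, 0.005, 0.624], [-0.624, -0.001, -0.781], [-0.003, -1.0, 0.003]]
force: [-1.3, 1.0, 5.7]
opening: 0.009
```

Force is rising with the tool stopped, so the handle is at its stop. One more firm press, then retreat and look.

>>> arm_command(
  translation=[
    [0, 0.015, 0],
    [0, 0.025, 0],
    [0, 0.025, 0],
  ],
  rotation=[
    [0, 0, 0],
    [0, 0, 0],
    [0, 0, 0],
  ],
  grip=[1, 1, 1],
)

```text
time_s: 18.75
position: [0.7286, 0.0032, 0.0909]
tcp_rot: [[-0.781, 0.005, 0.624], [-0.624, -0.001, -0.781], [-0.004, -1.0, 0.004]]
force: [-4.0, 1.0, 10.7]
opening: 0.009
```

>>> arm_command(
  translation=[
    [0, -0.2, 0],
    [0, -0.6, 0],
    [0, -1, 0],
  ],
  rotation=[
    [0, 0, 0],
    [0, 0, 0],
    [0, 0, 0],
  ],
  grip=[1, 1, 1],
)

```text
time_s: 19.05
position: [0.7275, 0.0032, 0.1684]
tcp_rot: [[-0.781, 0.003, 0.624], [-0.624, -0.0, -0.781], [-0.002, -1.0, 0.002]]
force: [0.7, 0.3, -0.4]
opening: 0.003
```

>>> arm_command(
  translation=[
    [0.3, -0.3, 0],
    [0.6, -0.5, 0],
    [0.6, -0.5, 0],
    [0.6, -0.5, 0],
  ],
  rotation=[
    [0, 0, 0],
    [0, 0, 0],
    [0, 0, 0],
    [0, 0, 0],
  ],
  grip=[1, 1, 1, 1],
)

```text
time_s: 19.45
position: [0.6906, -0.0269, 0.2085]
tcp_rot: [[-0.782, 0.006, 0.624], [-0.624, -0.0, -0.782], [-0.005, -1.0, 0.004]]
force: [-0.2, -0.2, 0.0]
opening: 0.004
```

```bash
python3 - <<'E'
from arc import *
c=grab('wrist','w7'); s=c['s']; print(s['position'],s['time_s'],s['force'])
cp=(.6488,-.0592,.008,np.radians(38.64))
a=cp[3];R=np.array([[np.cos(a),-np.sin(a),0],[np.sin(a),np.cos(a),0],[0,0,1]])
Q=np.array([(28,28,52),(28,-28,52),(-28,-28,52),(-28,28,52),(115,20,10),(115,-20,10)])/1000@R.T+[cp[0],cp[1],cp[2]]
im=cv2.resize(c['image'],None,fx=1.5,fy=1.5)
for u in proj(c,Q): cv2.circle(im,tuple(int(round(v)) for v in u*1.5),2,(0,0,255),-1)
for th in(0,.12,.25):
    u=proj(c,grip(cp,th))[0]; print(th,u*1.5)
cv2.circle(im,tuple(int(round(v)) for v in proj(c,grip(cp,0))[0]*1.5),2,(0,255,255),-1)
print([px(q['point'])*1.5 for q in models.spot_point('wrist','handle_grip')[:1]])
cv2.imwrite('pics/w7o.png',im[:450])
E
```

```text
[ 0.691 -0.027  0.209] 19.45 [-0.169 -0.249  0.04 ]
0 [382.333 206.673]
0.12 [382.385 209.762]
0.25 [382.443 215.058]
[array([383.539, 206.093])]
```

View pics/w7o.png

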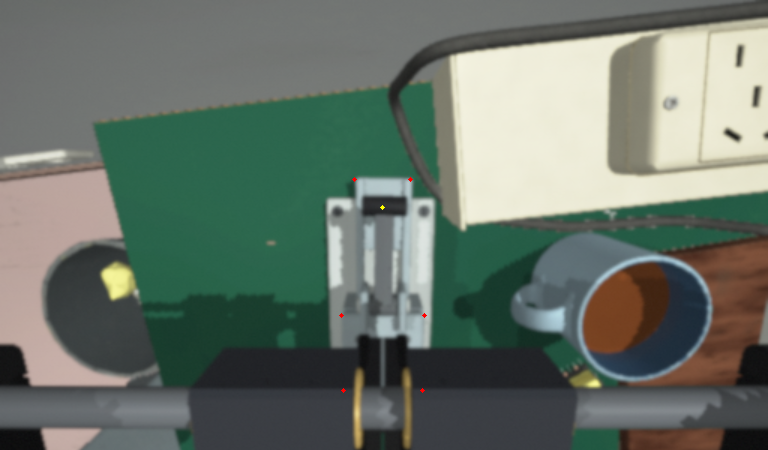

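The bar is centred at (384,206) px; a level handle predicts (382,207). The tail and block corners match, and the arm is clear. Handing in.

```bash
python3 -c "
from rig import bot
print(bot.hand_in())"
```

```text
the job is handed in; nothing more can be done
None
```

The coupler is mounted on the ball plate with its handle pressed down, and the job is handed in at about 19.5 s of the 54 s limit. The hand-in gave no verdict, so the result rests on my own checks.

**What I did:** I raised the handle to about 0.6 rad by gripping the cross-bar and following its arc. I then grasped the block across y, carried it to the ball and lowered it. Next I released it and pressed the handle down with closed fingertips.

**Last checks:**
- **Seating:** contact came at tool height 0.048 m, matching the underside on the plate. After release, the coupler's tail corners were within about 1–2 mm of the pose predicted over the ball and along the plate.
- **Handle:** the bar appeared at (384,206) px against (382,207) predicted for a fully level handle. The tool stopped at the level-handle height with about 11 N, so I take the handle as fully down.
- **Clearance:** the gripper is about 0.13 m above the coupler, with no force on the wrist.

**What disagreed or was not checked:**
- An early fit put the coupler 5 mm lower than the bench. I set that aside for the bench height, and later contacts bore that out.
- In the last picture the gripper hid the back of the block, so I checked the final pose only on the visible front half.

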